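# Put four mixed-up patty stamps back in their own colour stands

### The job

After washing, the four hand patty stamps were put back in the wrong stands. Rearrange them so that each stands upright, down inside the stand of its knob's colour; the empty white stand is free for setting one aside and must be empty again at the end. Do not tip a stamp over, and leave the seasoning shaker standing where it is.

Things in the scene. Friction and masses are not known exactly. Their poses are not given: they have to be found in the camera images.
- stamp_red: hand patty stamp with a red knob, standing upright: white round disc 66 mm across and 22 mm thick at the bottom, steel stem 22 mm across, cylindrical red knob 36 mm across from 58 to 92 mm above the underside (grip it there, from above, any yaw); 150 to 310 g. Origin: centre of its underside; z up along the stem. At the start it stands in a coloured stand that is not its own.
- stamp_blue: hand patty stamp with a blue knob, standing upright: white round disc 66 mm across and 22 mm thick at the bottom, steel stem 22 mm across, cylindrical blue knob 36 mm across from 58 to 92 mm above the underside (grip it there, from above, any yaw); 150 to 310 g. Origin: centre of its underside; z up along the stem. At the start it stands in a coloured stand that is not its own.
- stamp_yellow: hand patty stamp with a yellow knob, standing upright: white round disc 66 mm across and 22 mm thick at the bottom, steel stem 22 mm across, cylindrical yellow knob 36 mm across from 58 to 92 mm above the underside (grip it there, from above, any yaw); 150 to 310 g. Origin: centre of its underside; z up along the stem. At the start it stands in a coloured stand that is not its own.
- stamp_green: hand patty stamp with a green knob, standing upright: white round disc 66 mm across and 22 mm thick at the bottom, steel stem 22 mm across, cylindrical green knob 36 mm across from 58 to 92 mm above the underside (grip it there, from above, any yaw); 150 to 310 g. Origin: centre of its underside; z up along the stem. At the start it stands in a coloured stand that is not its own.
- stand_red: home of the red stamp: low square red stand, 102 x 102 mm, fixed to the table, with an 82 x 82 mm square recess, floor 4 mm and rim top 12 mm above the table. Origin: centre of its underside, on the table; z up, x and y along its sides. A stamp in it stands with its underside 4 mm above the origin.
- stand_blue: home of the blue stamp: low square blue stand, 102 x 102 mm, fixed to the table, with an 82 x 82 mm square recess, floor 4 mm and rim top 12 mm above the table. Origin: centre of its underside, on the table; z up, x and y along its sides. A stamp in it stands with its underside 4 mm above the origin.
- stand_yellow: home of the yellow stamp: low square yellow stand, 102 x 102 mm, fixed to the table, with an 82 x 82 mm square recess, floor 4 mm and rim top 12 mm above the table. Origin: centre of its underside, on the table; z up, x and y along its sides. A stamp in it stands with its underside 4 mm above the origin.
- stand_green: home of the green stamp: low square green stand, 102 x 102 mm, fixed to the table, with an 82 x 82 mm square recess, floor 4 mm and rim top 12 mm above the table. Origin: centre of its underside, on the table; z up, x and y along its sides. A stamp in it stands with its underside 4 mm above the origin.
- spare_stand: white stand of the same shape, size and origin as the coloured ones, fixed to the table, empty at the start: free for setting a stamp aside.
- shaker: bystander: steel seasoning shaker, 60 mm across and 90 mm high, loose, standing at the left or right edge of the work. Origin: centre of its underside; z up.
Mind the look-alikes: they are no part of the job. What is shaped like the stamp_green but purple is not meant.

How it is judged:
By the outcome, as a careful person would: the job done as asked, in the order asked, and still so for the second after the job is handed in, with the robot touching nothing.
It also fails if it takes over 120 s, if anything falls off the work surface, if the arm or the gripper's body presses on something with over 40 N, if the wrist force passes 120 N, or if a joint passes its speed limit or range.

### The arm

A 6-joint arm with a two-finger parallel gripper is mounted at the origin on the work surface. World frame = base frame: x ahead of the robot, y to its left, z up, the work surface at z = 0. Lengths are in m, angles in rad, forces in N, time in s.
With the tool pointing down it reaches from about 0.35 to 0.975 m from the base axis. Payload 17.4 kg.
Tool frame: the origin (TCP) lies at the centre of the arm's flange, where the gripper is bolted on; the fingertips stand 173 mm ahead of it and the grasp point (between the pads) lies 155 mm ahead of it (manip.nose_length is the distance from the TCP to the fingertips, in m); z points along the fingers, y is the line along which they close (so a half turn about z gives the same grasp; the last joint's range is limited). The gripper opens to 85 mm and grips with 20 to 120 N. Pads are 22 mm wide; open, the fingers measure 114 mm over their backs; the gripper's body (76 mm by 85 mm) begins 54 mm behind the grasp point. The pads swing forward as they close: fully open they stand 13 mm farther back than shut.
Start: joints at [1.304, 0.116, 1.442, -0, 1.584, -0.038], TCP at [0.153, 0.657, 0.405] pointing down, gripper open.
Joint ranges: [-2.83, 2.83], [-0.83, 2.19], [0.07, 2.5], [-1.14, 4.28], [0.01, 3], [-2.97, 2.97]. Speed limits (rad/s): [1.89, 1.89, 2.22, 3.14, 3.14, 3.14].

### API

Orientations are given as a unit quaternion [x, y, z, w].
In Python, from workcell import manip, vision gives the robot as it stands. The module is installed in compiled form; this text tells all that it offers.
- The arm moves only by the shell command python3 -m pendant 'ROWS' [FORCE]. ROWS is JSON, one flat list of numbers, 7 for each row, row after row: the gripper command: -1 is fully open, 1 is shut, values between are in proportion, then the shift along the world's x, y, z in mm, then the turn, a rotation vector about the world's x, y, z in degrees. A call has exactly 8 rows; each row is the pose to reach, as a shift and turn from the pose commanded when the call began; what a row does not reach only later rows make up. A row lasts 1/10 s, in which the tool goes at most 50 mm and 8.59 degrees, less where a joint would pass 70% of its speed; a pose out of reach is approached as far as the arm can. A call with a gripper value outside its range is refused whole. The fingers move at their own pace and stop on an object; FORCE is the grip in N (left out, the last holds). Time passes only in rows, so rows that repeat a pose let the fingers close, or fill a call up. It gives the time, the measured TCP pose, the force, the opening and the grip force at its end, in the units of the state.
- manip.sense(): the state, without advancing time (a new reading comes with each control period).
- vision.get_image(name): name is "scene" or "top" or "wrist"; returns a dict with "image" (480x640x3 uint8, red, green, blue), "fx", "fy", "cx", "cy" (pixels), "rvec" (rotation vector, rad) and "tvec" (3), from world to camera coordinates, as OpenCV has them; the wrist camera has in their place "T_tool_cam" (4x4, takes a point from camera to tool coordinates, whose origin is the TCP and whose axes are the flange's). Camera axes: x right, y down, z forward; pixel columns grow to the right and rows downward; lengths in m; the calibration is good to about 2 mm. A picture is of the moment at which its call begins: read the wrist's pose just before it. There is no depth.
- manip.sign_off(): hands the job in; it is judged then, once.
The state is a dict: "time_s": time; "joint_positions": joint angles; "qd": joint speeds; "tau": joint torques, N m; "tool_pos": TCP position; "eef_rot": TCP orientation; "force": force on the tool from outside, world axes, zero at the start; "wrist_torque": the same for the moment, N m; "opening": finger opening in m; "grip_force": force on a finger pad.
Only numpy, scipy, OpenCV 4.12 (cv2) and the standard library are available. Lean on these libraries where they do the work, as an engineer would, in place of code of your own. Each camera call takes 0.05 s, during which the arm holds its last target. There are 200 camera calls.

## Working session

There is one attempt and no reset: what is moved stays moved. The work goes in short steps, Python scripts to look and compute and a shell command to move; the robot and the scene stay as the last step left them, time stands still between calls to the robot, and variables do not carry over. Pictures are saved under pics/ and viewed, at most 14 in all, crops included, and the job is handed in when it is done.

```bash
mkdir -p pics; python3 - <<'E'
from workcell import manip, vision
import cv2,pickle
d={}
for n in ("top","scene"):
    im=vision.get_image(n); d[n]=im
    cv2.imwrite(f"pics/{n}0.png",im["image"][:,:,::-1])
pickle.dump(d,open("d0.pkl","wb"))
s=manip.sense();print(s["tool_pos"],s["eef_rot"],s["opening"],s["time_s"],s["force"])
print(d["top"]["rvec"],d["top"]["tvec"],d["top"]["fx"])
E
```

```text
[0.15307905 0.65741347 0.40403296] [ 1.14119786e-01  9.93466859e-01 -5.19078564e-04 -7.56743305e-05] 0.08560713474409984 0.1 [-0.05783016  0.16620545 -0.49856627]
[ 2.20072112 -2.13638135  0.15558501] [-0.04421581  0.53285448  0.79662154] 440.23880146589954
```

View pics/top0.png

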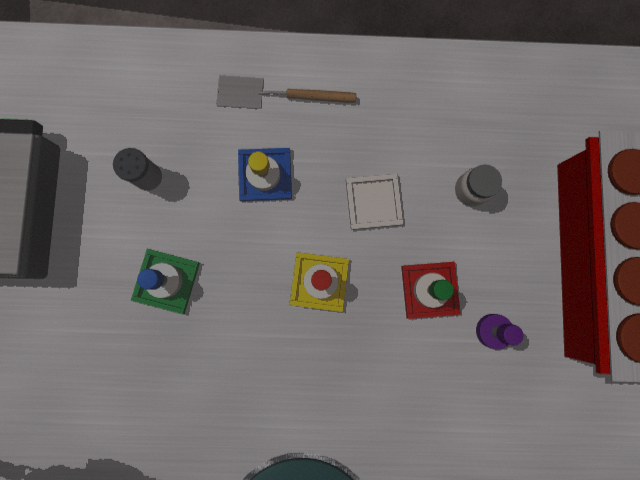

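View pics/scene0.png

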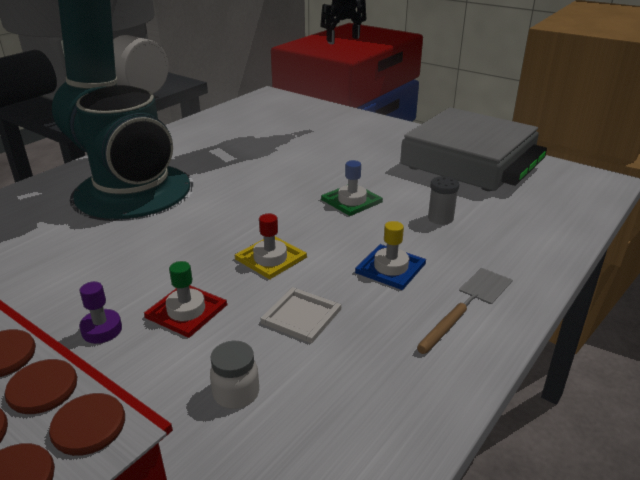

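The four stamps form a cycle: green sits in the red stand, red in yellow, yellow in blue and blue in green. The white spare is at about (375,203). The look-alike purple stamp is at (497,332), and the shakers/jars are at (132,165) and (480,187).

```bash
cat > loc.py <<'E'
import cv2,numpy as np
def ray(d,px):
    R=cv2.Rodrigues(np.array(d["rvec"]))[0];t=np.array(d["tvec"]).ravel()
    K=np.array([[d["fx"],0,d["cx"]],[0,d["fy"],d["cy"]],[0,0,1]])
    c=-R.T@t; v=R.T@np.linalg.solve(K,[*px,1.]); return c,v/np.linalg.norm(v)
def onz(d,px,z):
    c,v=ray(d,px); return c+v*(z-c[2])/v[2]
def blobs(im,col):
    h=cv2.cvtColor(im,cv2.COLOR_RGB2HSV)
    H,S,V=[h[...,i].astype(int) for i in range(3)]
    m={"red":((H<6)|(H>174)),"yellow":(H>20)&(H<33),"green":(H>50)&(H<80),"blue":(H>105)&(H<125)}[col]&(S>120)&(V>45)
    m=m.astype(np.uint8)*255
    n,l,st,c=cv2.connectedComponentsWithStats(m)
    return [(st[i,4],c[i].round(1),st[i,:4],l==i) for i in range(1,n) if st[i,4]>60]
E
python3 - <<'E'
import pickle,cv2,numpy as np
from loc import *
d=pickle.load(open("d0.pkl","rb"))
for col in ("red","yellow","green","blue"):
  for n in d:
    for a,c,bb,m in blobs(d[n]["image"],col):
        if a>6000: continue
        p=np.argwhere(m)[:,::-1].astype(np.float32)
        r=cv2.minAreaRect(p)
        print(col,n,a,c,bb,"stand",onz(d[n],r[0],.011)[:2].round(4),np.round(r[1:][0],0),round(r[2],1),"knob",onz(d[n],c,.083)[:2].round(4))
g=d["top"]["image"]
print("spare",onz(d["top"],(375,202.5),.01).round(4))
E
```

```text
red top 1739 [429.2 289.9] [402 262  58  57] stand [ 0.449 -0.235] [53. 54.] 85.2 knob [ 0.4475 -0.2135]
red top 311 [321.1 279.5] [312 270  20  20] stand [ 0.4627 -0.0251] [19. 19.] 90.0 knob [ 0.4602 -0.0232]
red scene 360 [268.  224.7] [259 214  18  23] stand [0.3828 0.0589] [22. 17.] 90.0 knob [ 0.4652 -0.0278]
red scene 1390 [185.6 314.3] [145 285  82  52] stand [ 0.4551 -0.2397] [48. 72.] 49.2 knob [ 0.5405 -0.3036]
red scene 1873 [ 88.7 369.5] [  0 300 172 135] stand [ 0.4369 -0.4284] [215.  11.] 36.8 knob [ 0.5234 -0.4632]
red scene 287 [156.7 470.5] [142 450  24  30] stand [ 0.6738 -0.4806] [20. 34.] 30.4 knob [ 0.7228 -0.5114]
yellow top 366 [258.6 162.7] [248 152  21  23] stand [0.688  0.1053] [23. 19.] 63.4 knob [0.6666 0.0955]
yellow top 1879 [318.2 282.3] [290 253  59  59] stand [ 0.4583 -0.0204] [53. 53.] 7.4 knob [ 0.4551 -0.0183]
yellow scene 396 [393.2 232.5] [384 221  20  24] stand [0.614  0.1937] [18. 24.] 4.8 knob [0.6703 0.0907]
yellow scene 974 [270.7 259.9] [235 237  72  42] stand [ 0.4669 -0.0278] [38. 65.] 62.1 knob [ 0.5476 -0.1143]
green top 589 [171.7 262
[... 468 characters left out ...]
58. 19.] 9.0 knob [0.5317 0.1328]
green scene 196 [179.3 267.4] [170 262  20  12] stand [ 0.3525 -0.1616] [11. 19.] 90.0 knob [ 0.4377 -0.2252]
blue top 1336 [266.7 176.2] [238 148  54  52] stand [0.6668 0.0935] [50. 52.] 87.9 knob [0.6422 0.0798]
blue top 323 [147.2 278.7] [137 269  21  20] stand [0.455  0.3058] [19. 20.] 90.0 knob [0.4528 0.2784]
blue scene 263 [388.1  96.1] [364  81  52  28] stand [0.159  0.9283] [ 9. 58.] 61.7 knob [0.2609 0.7398]
blue scene 265 [406.9 107.2] [394  93  23  27] stand [0.2525 0.8834] [21. 26.] 26.6 knob [0.3529 0.6903]
blue scene 1037 [389.6 270.3] [355 245  70  45] stand [0.6711 0.0854] [63. 37.] 20.0 knob [ 0.7284 -0.0172]
spare [ 0.6164 -0.1257  0.01  ]
```

```bash
python3 -m pendant '[-1,300,-379,0,0,0,0,-1,300,-379,0,0,0,0,-1,300,-379,0,0,0,0,-1,300,-379,0,0,0,0,-1,300,-379,0,0,0,0,-1,300,-379,0,0,0,0,-1,300,-379,0,0,0,0,-1,300,-379,0,0,0,0]' 60; python3 -m pendant '[-1,0,0,0,0,0,0,-1,0,0,0,0,0,0,-1,0,0,0,0,0,0,-1,0,0,0,0,0,0,-1,0,0,0,0,0,0,-1,0,0,0,0,0,0,-1,0,0,0,0,0,0,-1,0,0,0,0,0,0]'
```

```text
time_s: 0.9
tool_pos: [0.4021, 0.3419, 0.4046]
eef_rot: [0.114, 0.993, -0.0, 0.0]
force: [0.8, 0.7, -0.5]
opening: 0.085
grip_force: 0.0
time_s: 1.7
tool_pos: [0.4012, 0.344, 0.4047]
eef_rot: [0.114, 0.993, -0.0, -0.0]
force: [-0.0, -0.5, -0.7]
opening: 0.0851
grip_force: 0.0
```

```bash
python3 -m pendant '[-1,52,-66,0,0,0,0,-1,52,-66,0,0,0,0,-1,52,-66,-60,0,0,0,-1,52,-66,-60,0,0,0,-1,52,-66,-60,0,0,0,-1,52,-66,-60,0,0,0,-1,52,-66,-60,0,0,0,-1,52,-66,-60,0,0,0]'; python3 - <<'E'
from workcell import manip, vision
import cv2
s=manip.sense();im=vision.get_image("wrist");print(s["tool_pos"],im["T_tool_cam"].round(3).tolist() if hasattr(im["T_tool_cam"],"round") else im["T_tool_cam"],im["fx"],im["cx"],im["cy"])
cv2.imwrite("pics/w1.png",im["image"][:,:,::-1])
E
```

```text
time_s: 2.5
tool_pos: [0.4533, 0.2782, 0.3462]
eef_rot: [0.114, 0.994, 0.001, 0.001]
force: [-0.1, -0.4, -0.7]
opening: 0.0856
grip_force: 0.0
[0.4532963  0.278194   0.34621184] [[-0.0, -0.966, -0.259, 0.065], [1.0, -0.0, -0.001, 0.001], [0.0, -0.259, 0.966, 0.031], [0.0, 0.0, 0.0, 1.0]] 361.7584932579137 320.79379655324385 234.13733246863663
```

View pics/w1.png

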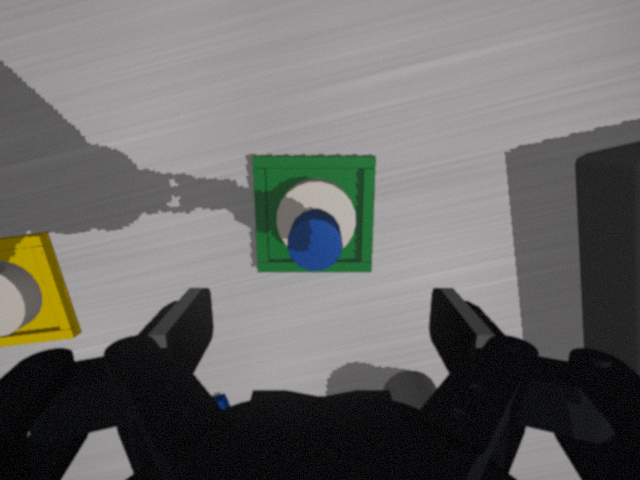

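The blue knob is centred between the fingers at (316,240), and the green stand's corners are at about (250,155) and (373,271). I'll check this numerically.

```bash
cat >> loc.py <<'E'
def wpos(px,z,p,q,w):
    from scipy.spatial.transform import Rotation as Ro
    R=Ro.from_quat(q).as_matrix(); T=np.array(w["T_tool_cam"])
    c=R@T[:3,3]+p; v=R@T[:3,:3]@np.array([(px[0]-w["cx"])/w["fx"],(px[1]-w["cy"])/w["fy"],1])
    return (c+v*(z-c[2])/v[2])[:2].round(4)
E
python3 - <<'E'
from workcell import manip, vision
from loc import *
s=manip.sense();w=vision.get_image("wrist");p,q=np.array(s["tool_pos"]),s["eef_rot"]
for a,c,bb,m in blobs(w["image"],"blue"): print(a,c,wpos(c,.086,p,q,w))
print([wpos(x,.012,p,q,w) for x in ((250,155),(376,155),(373,271),(257,271))],wpos((313.7,211),.012,p,q,w))
E
```

```text
2470 [314.8 240.8] [0.4544 0.2746]
139 [221.5 401.8] [0.5608 0.1774]
[array([0.3917, 0.2337]), array([0.4151, 0.3343]), array([0.5141, 0.3126]), array([0.4906, 0.2118])] [0.449  0.2737]
```

```bash
python3 -m pendant '[-1,0,-2,-40,0,0,0,-1,0,-2,-80,0,0,0,-1,0,-2,-113,0,0,0,-1,0,-2,-113,0,0,0,0.6,0,-2,-113,0,0,0,0.6,0,-2,-113,0,0,0,0.6,0,-2,-113,0,0,0,0.6,0,-2,-113,0,0,0]' 60;  python3 -m pendant '[0.6,0,0,0,0,0,0,0.6,0,0,0,0,0,0,0.6,0,0,20,0,0,0,0.6,0,0,60,0,0,0,0.6,0,0,100,0,0,0,0.6,0,0,130,0,0,0,0.6,0,0,130,0,0,0,0.6,0,0,130,0,0,0]'
```

```text
time_s: 3.4
tool_pos: [0.4537, 0.2759, 0.2334]
eef_rot: [0.114, 0.993, 0.001, 0.001]
force: [0.4, -2.8, 7.7]
opening: 0.035
grip_force: 58.7
time_s: 4.2
tool_pos: [0.4532, 0.2757, 0.3619]
eef_rot: [0.114, 0.993, 0.0, 0.0]
force: [0.1, -0.0, -2.7]
opening: 0.0347
grip_force: 60.7
```

```bash
python3 -m pendant '[0.6,15,-37,0,0,0,0,0.6,33,-82,0,0,0,0,0.6,51,-127,0,0,0,0,0.6,69,-172,0,0,0,0,0.6,87,-217,0,0,0,0,0.6,105,-262,0,0,0,0,0.6,123,-307,0,0,0,0,0.6,141,-352,0,0,0,0]';  python3 -m pendant '[0.6,22,-50,0,0,0,0,0.6,22,-50,0,0,0,0,0.6,22,-50,0,0,0,0,0.6,22,-50,-40,0,0,0,0.6,22,-50,-80,0,0,0,0.6,22,-50,-100,0,0,0,0.6,22,-50,-100,0,0,0,0.6,22,-50,-100,0,0,0]'; python3 - <<'E'
from workcell import manip, vision
import cv2
w=vision.get_image("wrist")
cv2.imwrite("pics/w2.png",w["image"][:,:,::-1])
E
```

```text
time_s: 5.0
tool_pos: [0.5945, -0.0783, 0.3597]
eef_rot: [0.114, 0.993, 0.0, -0.001]
force: [0.6, 1.1, -3.2]
opening: 0.0348
grip_force: 60.7
time_s: 5.8
tool_pos: [0.6163, -0.1253, 0.2621]
eef_rot: [0.114, 0.994, 0.0, -0.0]
force: [-0.5, -0.2, -1.5]
opening: 0.0348
grip_force: 61.2
```

View pics/w2.png

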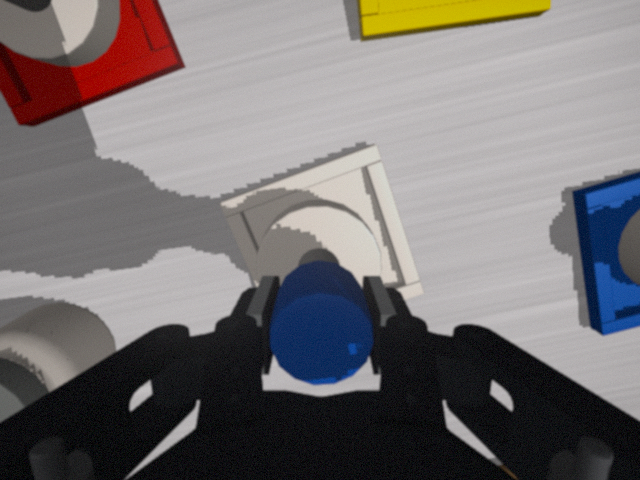

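```bash
python3 - <<'E'
from workcell import manip
from loc import *
from workcell import vision
s=manip.sense();w=vision.get_image("wrist");p,q=np.array(s["tool_pos"]),s["eef_rot"]
c=[wpos(x,.012,p,q,w) for x in ((222,200),(380,145),(423,290))]
print(c,(c[0]+c[2])/2)
E
python3 -m pendant '[0.6,0,0,-14,0,0,0,0.6,0,0,-24,0,0,0,0.6,0,0,-28,0,0,0,0.6,0,0,-28,0,0,0,0.6,0,0,-28,0,0,0,0.6,0,0,-28,0,0,0,0.6,0,0,-28,0,0,0,0.6,0,0,-28,0,0,0]'
```

```text
[array([ 0.5768, -0.1782]), array([ 0.5665, -0.0774]), array([ 0.6641, -0.067 ])] [ 0.62045 -0.1226 ]
time_s: 6.7
tool_pos: [0.6164, -0.1263, 0.2337]
eef_rot: [0.114, 0.993, -0.0, -0.0]
force: [-0.7, -1.4, -0.3]
opening: 0.0345
grip_force: 61.3
```

```bash
python3 -m pendant '[-1,0,0,0,0,0,0,-1,0,0,0,0,0,0,-1,0,0,0,0,0,0,-1,0,0,0,0,0,0,-1,0,0,40,0,0,0,-1,0,0,80,0,0,0,-1,0,0,115,0,0,0,-1,0,0,115,0,0,0]';  python3 -m pendant '[-1,-40,-27,0,0,0,0,-1,-80,-54,0,0,0,0,-1,-120,-80,0,0,0,0,-1,-160,-106,0,0,0,0,-1,-167,-111,0,0,0,0,-1,-167,-111,0,0,0,0,-1,-167,-111,0,0,0,0,-1,-167,-111,0,0,0,0]'; python3 - <<'E'
from workcell import manip, vision
from loc import *
s=manip.sense();w=vision.get_image("wrist");p,q=np.array(s["tool_pos"]),s["eef_rot"]
for a,c,bb,m in blobs(w["image"],"green"): print(a,c,wpos(c,.086,p,q,w))
for a,c,bb,m in blobs(w["image"],"red"):
  r=cv2.minAreaRect(np.argwhere(m)[:,::-1].astype(np.float32));print(a,r,wpos(r[0],.012,p,q,w))
cv2.imwrite("pics/w3.png",w["image"][:,:,::-1])
E
```

```text
time_s: 7.5
tool_pos: [0.6167, -0.1263, 0.3546]
eef_rot: [0.114, 0.993, -0.0, 0.004]
force: [-0.2, -0.8, 0.5]
opening: 0.0853
grip_force: 0.0
time_s: 8.3
tool_pos: [0.4503, -0.2367, 0.3484]
eef_rot: [0.114, 0.994, 0.0, -0.0]
force: [-0.0, 0.2, -0.6]
opening: 0.0853
grip_force: 0.0
2051 [324.4 239.6] [ 0.4523 -0.2341]
7847 ((320.85003662109375, 212.5500030517578), (116.05558013916016, 120.79898834228516), 71.56504821777344) [ 0.4486 -0.2357]
1737 ((618.0, 180.0), (52.0, 42.0), 90.0) [0.478  0.0142]
8271 ((44.0, 269.5), (215.0, 88.0), 90.0) [ 0.4432 -0.4899]
2505 ((97.0, 453.0), (72.0, 52.0), -0.0) [ 0.6451 -0.5214]
```

View pics/w3.png

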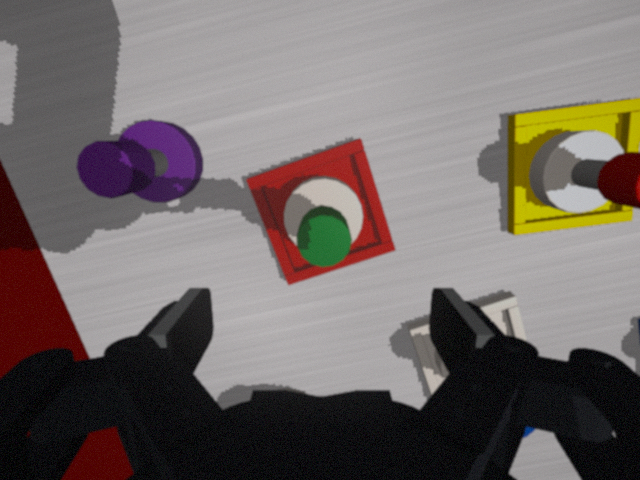

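The green knob at (324,240) is centred between the fingers, and the red stand is centred at (321,212). Next I'll grip it and lift.

```bash
python3 -m pendant '[-1,1,1,-45,0,0,0,-1,1,1,-85,0,0,0,-1,1,1,-117,0,0,0,-1,1,1,-117,0,0,0,0.6,1,1,-117,0,0,0,0.6,1,1,-117,0,0,0,0.6,1,1,-117,0,0,0,0.6,1,1,-117,0,0,0]';  python3 -m pendant '[0.6,0,0,0,0,0,0,0.6,0,0,0,0,0,0,0.6,0,0,20,0,0,0,0.6,0,0,60,0,0,0,0.6,0,0,100,0,0,0,0.6,0,0,130,0,0,0,0.6,0,0,130,0,0,0,0.6,0,0,130,0,0,0]'
```

```text
time_s: 9.15
tool_pos: [0.4508, -0.2363, 0.2334]
eef_rot: [0.114, 0.993, -0.0, 0.001]
force: [0.1, 1.6, 6.6]
opening: 0.0348
grip_force: 58.9
time_s: 9.95
tool_pos: [0.4502, -0.2362, 0.3621]
eef_rot: [0.114, 0.993, -0.0, 0.001]
force: [-1.4, 0.9, -3.3]
opening: 0.0345
grip_force: 60.6
```

```bash
python3 -m pendant '[0.6,15,35,0,0,0,0,0.6,25,80,0,0,0,0,0.6,35,126,0,0,0,0,0.6,40,172,0,0,0,0,0.6,40,218,0,0,0,0,0.6,40,264,0,0,0,0,0.6,35,310,0,0,0,0,0.6,25,355,0,0,0,0]';  python3 -m pendant '[0.6,-7,45,0,0,0,0,0.6,-14,90,0,0,0,0,0.6,-20,130,0,0,0,0,0.6,-24,154,0,0,0,0,0.6,-24,154,0,0,0,0,0.6,-24,154,-40,0,0,0,0.6,-24,154,-80,0,0,0,0.6,-24,154,-100,0,0,0]'; python3 -m pendant '[0.6,0,0,-14,0,0,0,0.6,0,0,-24,0,0,0,0.6,0,0,-28,0,0,0,0.6,0,0,-28,0,0,0,0.6,0,0,-28,0,0,0,0.6,0,0,-28,0,0,0,0.6,0,0,-28,0,0,0,0.6,0,0,-28,0,0,0]'
```

```text
time_s: 10.75
tool_pos: [0.4748, 0.1206, 0.36]
eef_rot: [0.114, 0.993, -0.0, -0.001]
force: [2.1, 0.1, -2.2]
opening: 0.0346
grip_force: 60.8
time_s: 11.55
tool_pos: [0.4505, 0.2717, 0.257]
eef_rot: [0.114, 0.993, -0.002, -0.002]
force: [1.1, -1.2, -1.5]
opening: 0.0347
grip_force: 61.2
time_s: 12.35
tool_pos: [0.4514, 0.2728, 0.2339]
eef_rot: [0.114, 0.993, 0.0, 0.0]
force: [-0.1, -0.1, -2.7]
opening: 0.035
grip_force: 61.0
```

```bash
python3 -m pendant '[-1,0,0,0,0,0,0,-1,0,0,0,0,0,0,-1,0,0,0,0,0,0,-1,0,0,0,0,0,0,-1,0,0,40,0,0,0,-1,0,0,80,0,0,0,-1,0,0,115,0,0,0,-1,0,0,115,0,0,0]';  python3 -m pendant '[-1,2,-45,0,0,0,0,-1,4,-90,0,0,0,0,-1,6,-135,0,0,0,0,-1,8,-180,0,0,0,0,-1,9,-225,0,0,0,0,-1,9,-270,0,0,0,0,-1,9,-297,0,0,0,0,-1,9,-297,0,0,0,0]'; python3 - <<'E'
from workcell import manip, vision
from loc import *
s=manip.sense();w=vision.get_image("wrist");p,q=np.array(s["tool_pos"]),s["eef_rot"]
print(p)
for a,c,bb,m in blobs(w["image"],"red"): print(a,c,wpos(c,.086,p,q,w))
for a,c,bb,m in blobs(w["image"],"yellow"):
  r=cv2.minAreaRect(np.argwhere(m)[:,::-1].astype(np.float32));print(a,r,wpos(r[0],.012,p,q,w))
t=vision.get_image("top");cv2.imwrite("pics/t2.png",t["image"][:,:,::-1])
E
```

```text
time_s: 13.15
tool_pos: [0.4517, 0.273, 0.3541]
eef_rot: [0.114, 0.993, 0.002, 0.003]
force: [1.1, 0.1, -0.5]
opening: 0.0857
grip_force: 0.0
time_s: 13.95
tool_pos: [0.4602, -0.0268, 0.3482]
eef_rot: [0.116, 0.993, -0.0, -0.0]
force: [-0.0, 0.5, 0.6]
opening: 0.0851
grip_force: 0.0
[ 0.46017022 -0.02681816  0.34824651]
12795 [ 93.4 253.8] [ 0.436  -0.1781]
2152 [327.5 239.3] [ 0.4624 -0.0224]
8227 ((328.3836669921875, 210.61915588378906), (116.17975616455078, 122.44608306884766), 82.47618103027344) [ 0.4583 -0.0194]
1832 ((539.615966796875, 455.0925598144531), (46.09882354736328, 50.13599395751953), 20.136302947998047) [0.7626 0.1369]
```

View pics/t2.png

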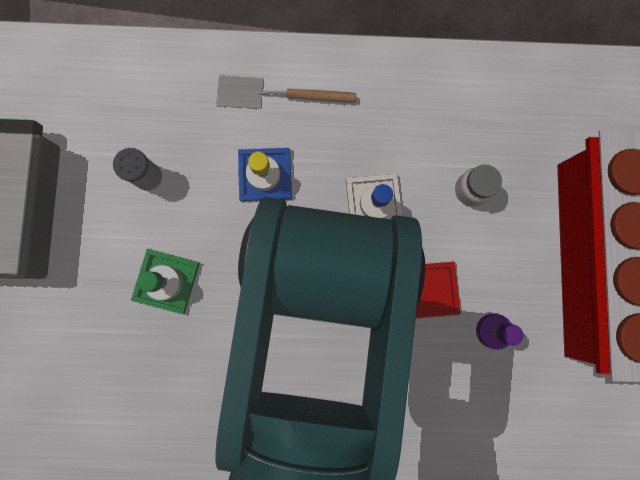

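The green stamp is home at (150,283), the blue one is standing in the spare stand at (382,196), and the red stand is empty. Next is the red stamp.

```bash
python3 -m pendant '[-1,1,3,-45,0,0,0,-1,1,3,-85,0,0,0,-1,1,3,-117,0,0,0,-1,1,3,-117,0,0,0,0.6,1,3,-117,0,0,0,0.6,1,3,-117,0,0,0,0.6,1,3,-117,0,0,0,0.6,1,3,-117,0,0,0]';  python3 -m pendant '[0.6,0,0,0,0,0,0,0.6,0,0,0,0,0,0,0.6,0,0,20,0,0,0,0.6,0,0,60,0,0,0,0.6,0,0,100,0,0,0,0.6,0,0,130,0,0,0,0.6,0,0,130,0,0,0,0.6,0,0,130,0,0,0]'
```

```text
time_s: 14.85
tool_pos: [0.4618, -0.0212, 0.2333]
eef_rot: [0.114, 0.993, -0.0, 0.001]
force: [-1.2, -0.3, 7.5]
opening: 0.0347
grip_force: 58.8
time_s: 15.65
tool_pos: [0.4612, -0.0212, 0.362]
eef_rot: [0.114, 0.993, 0.0, 0.001]
force: [-0.3, -0.4, -2.8]
opening: 0.035
grip_force: 60.6
```

Red to its stand (0.449, -0.2355): shift (-12, -214).

```bash
python3 -m pendant '[0.6,-2,-35,0,0,0,0,0.6,-5,-80,0,0,0,0,0.6,-7,-125,0,0,0,0,0.6,-10,-170,0,0,0,0,0.6,-12,-205,0,0,0,0,0.6,-12,-214,0,0,0,0,0.6,-12,-214,0,0,0,0,0.6,-12,-214,-40,0,0,0]';  python3 -m pendant '[0.6,0,0,-30,0,0,0,0.6,0,0,-60,0,0,0,0.6,0,0,-76,0,0,0,0.6,0,0,-84,0,0,0,0.6,0,0,-88,0,0,0,0.6,0,0,-88,0,0,0,0.6,0,0,-88,0,0,0,0.6,0,0,-88,0,0,0]'
```

```text
time_s: 16.45
tool_pos: [0.45, -0.2351, 0.325]
eef_rot: [0.114, 0.993, -0.001, 0.003]
force: [0.4, -0.7, -3.2]
opening: 0.035
grip_force: 61.4
time_s: 17.25
tool_pos: [0.4496, -0.2353, 0.2347]
eef_rot: [0.114, 0.993, -0.0, 0.001]
force: [0.4, -0.3, -2.8]
opening: 0.0347
grip_force: 61.4
```

```bash
python3 -m pendant '[-1,0,0,0,0,0,0,-1,0,0,0,0,0,0,-1,0,0,0,0,0,0,-1,0,0,0,0,0,0,-1,0,0,40,0,0,0,-1,0,0,80,0,0,0,-1,0,0,115,0,0,0,-1,0,0,115,0,0,0]';  python3 -m pendant '[-1,20,30,0,0,0,0,-1,45,68,0,0,0,0,-1,70,106,0,0,0,0,-1,95,144,0,0,0,0,-1,120,182,0,0,0,0,-1,145,220,0,0,0,0,-1,170,258,0,0,0,0,-1,190,287,0,0,0,0]';python3 -m pendant '[-1,28,42,0,0,0,0,-1,28,42,0,0,0,0,-1,28,42,0,0,0,0,-1,28,42,0,0,0,0,-1,28,42,0,0,0,0,-1,28,42,0,0,0,0,-1,28,42,0,0,0,0,-1,28,42,0,0,0,0]'; python3 - <<'E'
from workcell import manip, vision
from loc import *
s=manip.sense();w=vision.get_image("wrist");p,q=np.array(s["tool_pos"]),s["eef_rot"]
print(p)
for a,c,bb,m in blobs(w["image"],"yellow"): print(a,c,wpos(c,.086,p,q,w))
for a,c,bb,m in blobs(w["image"],"blue"):
  r=cv2.minAreaRect(np.argwhere(m)[:,::-1].astype(np.float32));print(a,r,wpos(r[0],.012,p,q,w))
E
```

```text
time_s: 18.05
tool_pos: [0.4497, -0.2354, 0.354]
eef_rot: [0.114, 0.993, -0.001, 0.003]
force: [0.5, -0.7, 0.4]
opening: 0.0856
grip_force: 0.0
time_s: 18.85
tool_pos: [0.6403, 0.0542, 0.3479]
eef_rot: [0.114, 0.994, 0.0, -0.0]
force: [-0.2, -1.2, 0.3]
opening: 0.0855
grip_force: 0.0
time_s: 19.65
tool_pos: [0.6672, 0.0934, 0.3489]
eef_rot: [0.114, 0.993, 0.0, 0.0]
force: [-0.2, -0.5, -0.8]
opening: 0.0853
grip_force: 0.0
[0.66723561 0.09341433 0.3489288 ]
8179 [117.4  29.2] [0.5193 0.0079]
2501 [324.2 237.4] [0.668  0.0961]
7513 ((320.5553283691406, 213.95968627929688), (115.4772720336914, 120.19859313964844), 72.34988403320312) [0.6671 0.0937]
70 ((5.423066139221191, 211.3845977783203), (11.648704528808594, 15.254256248474121), 56.3099365234375) [ 0.603  -0.1704]
```

```bash
python3 -m pendant '[-1,1,2,-45,0,0,0,-1,1,2,-85,0,0,0,-1,1,2,-117,0,0,0,-1,1,2,-117,0,0,0,0.6,1,2,-117,0,0,0,0.6,1,2,-117,0,0,0,0.6,1,2,-117,0,0,0,0.6,1,2,-117,0,0,0]';  python3 -m pendant '[0.6,0,0,0,0,0,0,0.6,0,0,0,0,0,0,0.6,0,0,20,0,0,0,0.6,0,0,60,0,0,0,0.6,0,0,100,0,0,0,0.6,0,0,130,0,0,0,0.6,0,0,130,0,0,0,0.6,0,0,130,0,0,0]'
```

```text
time_s: 20.5
tool_pos: [0.6687, 0.0957, 0.2338]
eef_rot: [0.114, 0.993, 0.0, 0.001]
force: [-1.2, 0.2, 3.9]
opening: 0.0349
grip_force: 59.2
time_s: 21.3
tool_pos: [0.6682, 0.0958, 0.3624]
eef_rot: [0.114, 0.993, 0.0, 0.001]
force: [0.3, -0.3, -3.4]
opening: 0.0348
grip_force: 60.4
```

```bash
python3 -m pendant '[0.6,-30,-16,0,0,0,0,0.6,-70,-38,0,0,0,0,0.6,-110,-60,0,0,0,0,0.6,-150,-82,0,0,0,0,0.6,-190,-105,0,0,0,0,0.6,-210,-116,0,0,0,0,0.6,-210,-116,0,0,0,0,0.6,-210,-116,-40,0,0,0]';  python3 -m pendant '[0.6,0,0,-30,0,0,0,0.6,0,0,-60,0,0,0,0.6,0,0,-76,0,0,0,0.6,0,0,-84,0,0,0,0.6,0,0,-88,0,0,0,0.6,0,0,-88,0,0,0,0.6,0,0,-88,0,0,0,0.6,0,0,-88,0,0,0]'
```

```text
time_s: 22.1
tool_pos: [0.4589, -0.0205, 0.3249]
eef_rot: [0.115, 0.993, 0.0, 0.004]
force: [1.2, -0.4, -3.3]
opening: 0.0346
grip_force: 60.6
time_s: 22.9
tool_pos: [0.4585, -0.0201, 0.2339]
eef_rot: [0.114, 0.993, 0.0, 0.0]
force: [0.8, -0.4, -0.8]
opening: 0.0347
grip_force: 60.8
```

Release, then on to blue at the spare stand (0.616, -0.126): shift (+158, -106).

```bash
python3 -m pendant '[-1,0,0,0,0,0,0,-1,0,0,0,0,0,0,-1,0,0,0,0,0,0,-1,0,0,0,0,0,0,-1,0,0,40,0,0,0,-1,0,0,80,0,0,0,-1,0,0,115,0,0,0,-1,0,0,115,0,0,0]';  python3 -m pendant '[-1,30,-20,0,0,0,0,-1,70,-47,0,0,0,0,-1,110,-74,0,0,0,0,-1,145,-97,0,0,0,0,-1,158,-106,0,0,0,0,-1,158,-106,0,0,0,0,-1,158,-106,0,0,0,0,-1,158,-106,0,0,0,0]'; python3 - <<'E'
from workcell import manip, vision
from loc import *
s=manip.sense();w=vision.get_image("wrist");p,q=np.array(s["tool_pos"]),s["eef_rot"]
print(p)
for a,c,bb,m in blobs(w["image"],"blue"): print(a,c,wpos(c,.086,p,q,w))
E
```

```text
time_s: 23.7
tool_pos: [0.4587, -0.0203, 0.3538]
eef_rot: [0.114, 0.993, 0.0, 0.003]
force: [-0.3, 0.5, -0.1]
opening: 0.0857
grip_force: 0.0
time_s: 24.5
tool_pos: [0.6158, -0.1257, 0.3487]
eef_rot: [0.114, 0.993, 0.0, -0.0]
force: [-0.1, -0.5, -0.2]
opening: 0.0854
grip_force: 0.0
[ 0.61577599 -0.12568163  0.34865337]
14000 [577.6 212.9] [0.6378 0.0421]
2206 [318.  241.2] [ 0.618  -0.1276]
```

```bash
python3 -m pendant '[-1,1,-1,-45,0,0,0,-1,1,-1,-85,0,0,0,-1,1,-1,-117,0,0,0,-1,1,-1,-117,0,0,0,0.6,1,-1,-117,0,0,0,0.6,1,-1,-117,0,0,0,0.6,1,-1,-117,0,0,0,0.6,1,-1,-117,0,0,0]';  python3 -m pendant '[0.6,0,0,0,0,0,0,0.6,0,0,0,0,0,0,0.6,0,0,20,0,0,0,0.6,0,0,60,0,0,0,0.6,0,0,100,0,0,0,0.6,0,0,130,0,0,0,0.6,0,0,130,0,0,0,0.6,0,0,130,0,0,0]'
```

```text
time_s: 25.35
tool_pos: [0.6177, -0.1274, 0.2337]
eef_rot: [0.114, 0.993, -0.0, 0.001]
force: [-0.8, 0.3, 5.2]
opening: 0.0347
grip_force: 59.1
time_s: 26.15
tool_pos: [0.6172, -0.1272, 0.3623]
eef_rot: [0.114, 0.993, -0.0, 0.001]
force: [0.2, -0.8, -3.2]
opening: 0.0349
grip_force: 60.6
```

To the blue stand (0.667, 0.0935): shift (+50, +221).

```bash
python3 -m pendant '[0.6,8,34,0,0,0,0,0.6,18,78,0,0,0,0,0.6,28,122,0,0,0,0,0.6,38,166,0,0,0,0,0.6,47,207,0,0,0,0,0.6,50,221,0,0,0,0,0.6,50,221,0,0,0,0,0.6,50,221,-40,0,0,0]';  python3 -m pendant '[0.6,0,0,-30,0,0,0,0.6,0,0,-60,0,0,0,0.6,0,0,-76,0,0,0,0.6,0,0,-84,0,0,0,0.6,0,0,-88,0,0,0,0.6,0,0,-88,0,0,0,0.6,0,0,-88,0,0,0,0.6,0,0,-88,0,0,0]'
```

```text
time_s: 26.95
tool_pos: [0.668, 0.0936, 0.3256]
eef_rot: [0.114, 0.993, 0.001, 0.003]
force: [1.4, 0.4, -3.0]
opening: 0.0347
grip_force: 61.1
time_s: 27.75
tool_pos: [0.6676, 0.0938, 0.2347]
eef_rot: [0.114, 0.993, 0.0, 0.001]
force: [0.2, 0.2, -4.0]
opening: 0.0348
grip_force: 61.3
```

```bash
python3 -m pendant '[-1,0,0,0,0,0,0,-1,0,0,0,0,0,0,-1,0,0,0,0,0,0,-1,0,0,0,0,0,0,-1,0,0,40,0,0,0,-1,0,0,80,0,0,0,-1,0,0,120,0,0,0,-1,0,0,160,0,0,0]';  python3 -m pendant '[-1,-25,25,0,0,0,0,-1,-55,55,0,0,0,0,-1,-85,85,0,0,0,0,-1,-115,115,0,0,0,0,-1,-145,145,0,0,0,0,-1,-175,175,0,0,0,0,-1,-200,200,0,0,0,0,-1,-200,200,0,0,0,0]'; python3 -m pendant '[-1,-30,30,0,0,0,0,-1,-60,60,0,0,0,0,-1,-90,90,0,0,0,0,-1,-120,120,0,0,0,0,-1,-150,150,0,0,0,0,-1,-180,180,0,0,0,0,-1,-180,200,0,0,0,0,-1,-180,200,0,0,0,0]'
python3 - <<'E'
from workcell import vision
import cv2
for n in ("top","scene"): cv2.imwrite(f"pics/{n}9.png",vision.get_image(n)["image"][:,:,::-1])
E
```

```text
time_s: 28.55
tool_pos: [0.6671, 0.0938, 0.3955]
eef_rot: [0.114, 0.993, 0.0, 0.0]
force: [0.8, 0.8, -0.3]
opening: 0.0852
grip_force: 0.0
time_s: 29.35
tool_pos: [0.465, 0.2959, 0.3942]
eef_rot: [0.113, 0.994, 0.0, 0.0]
force: [1.4, -0.3, -0.3]
opening: 0.0851
grip_force: 0.0
time_s: 30.15
tool_pos: [0.2869, 0.4954, 0.3934]
eef_rot: [0.113, 0.994, -0.0, -0.0]
force: [-0.0, -0.3, -0.1]
opening: 0.0854
grip_force: 0.0
```

View pics/top9.png

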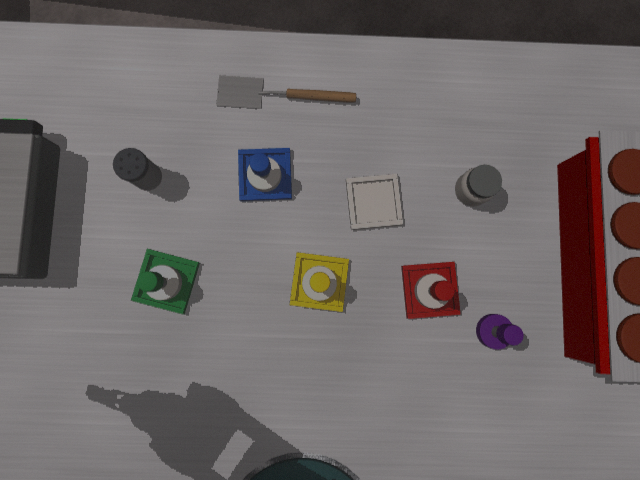

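View pics/scene9.png

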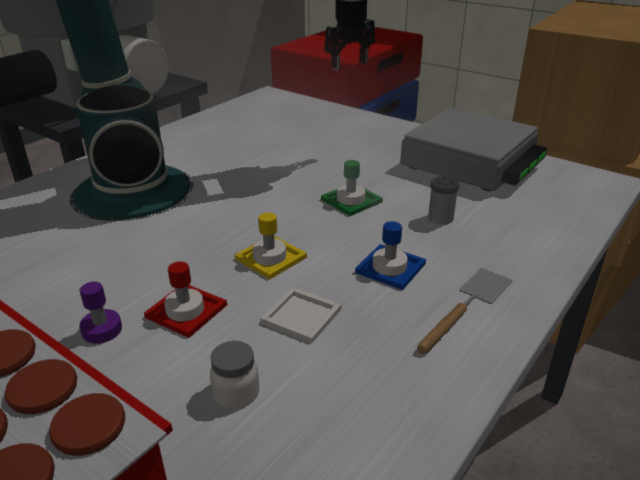

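Each stamp now stands upright in the stand of its own colour. The spare stand at (375,203) is empty, and the shaker at (132,165) has not moved.

```bash
python3 -c "
from workcell import manip
print(manip.sign_off())"
```

```text
the job is handed in; nothing more can be done
None
```

The job is handed in: all four stamps stand upright in the stands of their own colour, the white spare stand is empty, and the shaker was left where it stood; the last move ended at about 30 s on the robot's clock.

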